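# Press a firebrick into the sawing jig and hold it

## Robot

A 6-joint arm with a two-finger parallel gripper is mounted at the origin on the work surface. World frame = base frame: x ahead of the robot, y to its left, z up, the work surface at z = 0. Lengths are in m, angles in degrees, forces in N, time in s.
With the tool pointing down it reaches from about 0.3 to 0.75 m from the base axis. Payload 8.5 kg.
Tool frame: the origin (TCP) lies on the centre line of the jaws, within the pads' length; the fingertips stand 17 mm ahead of it and the grasp point (between the pads) lies 2 mm behind it (env.tcp_to_tips is the distance from the TCP to the fingertips, in m); z points along the fingers, y is the line along which they close (so a half turn about z gives the same grasp; the last joint's range is limited). The gripper opens to 85 mm and grips with 20 to 120 N. Pads are 22 mm wide; open, the fingers measure 114 mm over their backs; the gripper's body (76 mm by 85 mm) begins 54 mm behind the grasp point. The pads swing forward as they close: fully open they stand 13 mm farther back than shut.
Start: joints at [62.951, 21.807, 74.336, -0, 83.858, -12.336], TCP at [0.14, 0.532, 0.248] pointing down, gripper open.
Joint ranges: [-178.18, 178.18], [-50.72, 133.34], [12.68, 142.11], [-81.47, 261.47], [9.98, 163.14], [-165.26, 165.26]. Speed limits (degrees/s): [136.94, 136.94, 180, 180, 180, 180].

## Interface

Orientations are given as a 3x3 rotation matrix whose columns are the frame's x, y, z axes.
In Python, from rig import env gives the robot as it stands. The module is installed in compiled form; this text tells all that it offers.
- The arm moves only by the shell command python3 -m pendant 'ROWS' [FORCE]. ROWS is JSON, a list of rows, each a list of 7 numbers: the opening, from 0 (shut) to 1 (fully open), then the shift along the tool's x, y, z in m, then the turn, a rotation vector about the tool's x, y, z in rad. A call has 1 to 5 rows; each row is the pose to reach, as a shift and turn from the pose commanded when the call began, along the tool's axes at that moment; what a row does not reach only later rows make up. A row lasts 1/8 s, in which the tool goes at most 62.5 mm and 10.7 degrees, less where a joint would pass 70% of its speed; a pose out of reach is approached as far as the arm can. A call with a gripper value outside its range is refused whole. The fingers move at their own pace and stop on an object; FORCE is the grip in N (left out, the last holds). Time passes only in rows, so rows that repeat a pose let the fingers close. It gives the time, the measured TCP pose, the force, the opening and the grip force at its end, in the units of the state.
- env.observe(): the state, without advancing time (a new reading comes with each control period).
- env.get_image(name): name is "scene" or "top" or "wrist"; returns a dict with "image" (400x640x3 uint8, blue, green, red), "fx", "fy", "cx", "cy" (pixels), "k1" (the pictures are not rectified: a ray, as slopes to the right and down, at radius r is drawn at 1 + k1 r^2 times it, then the intrinsics apply), "pose" (4x4, takes a point from camera to world coordinates). Camera axes: x right, y up, looking along -z (the intrinsics and any distortion apply to the point x, -y, -z); pixel columns grow to the right and rows downward; lengths in m; the calibration is good to about 2 mm. A picture is of the moment at which its call begins. There is no depth.
- env.close_job(): hands the job in; it is judged then, once.
Trained networks look in the newest picture that a camera, given by its name, has taken for a name from the list of things; names that differ only in an ending like _2 or _b are one class to them, and where a whole thing is asked for, a point or a joint stands for the part that bears it (a point fixed in the world has none). Each returns a list of dicts, best first, with "conf" (0 to 1); they miss things now and then, are a little off and sometimes report something else, mostly with a low value. They report only what shows in the picture. A call takes as long as a camera call. They do not tell look-alikes from the thing itself.
- env.find_in(camera, thing): "bbox" ([centre column, centre row, width, height] in pixels, round what is visible of it).
- env.trace(camera, thing): "mask" (400x640 bool, what is visible of it) and "bbox" ([centre column, centre row, width, height] in pixels, round what is visible of it).
- env.tip_of(camera, thing): "centre" ([column, row] in pixels: a listed point, or the origin of a listed thing).
The state is a dict: "time_s": time; "q": joint angles; "qvel": joint speeds; "joint_efforts": joint torques, N m; "position": TCP position; "tool_rot": TCP orientation; "ft_force": force on the tool from outside, world axes, zero at the start; "wrist_torque": the same for the moment, N m; "grip_width": finger opening in m; "gripper_force": force on a finger pad.
Only numpy, scipy, OpenCV 4.12 (cv2) and the standard library are available. Lean on these libraries where they do the work, as an engineer would, in place of code of your own. Each camera call takes 0.05 s, during which the arm holds its last target. There are 200 camera calls.

## Task

Swing the steel stop bar with the red end down until it rests in its catch, then bring the bevelled firebrick into the jig, lying flat with its bevel facing away from the fence, its long side flush on the steel fence and its end up against the stop bar. Finish by holding it for the saw with one firm diagonal push on it, down on the bed and into the fence at once, and keep pushing: the program ends while holding, nothing is let go. The brick is crumbly, so do not ram it into the jig, and leave the whole brick, the blue bin and the file where they are.

Things in the scene. Friction and masses are not known exactly. Their poses are not given: they have to be found in the camera images.
- brick: Cream bevelled firebrick (workpiece), loose, 0.15 to 0.31 kg, 56 mm deep (its x), 110 long (y), 50 high; starts on the bench beside the jig. Origin: centre of underside. Its -x long upper edge is cut off at 45 degrees (20 by 20 mm), so the -x face is upright up to 30 mm only, the flat top 36 mm deep. Grasp it across x below the bevel. At yaw 0 the bevel faces the robot
- brick_bevel (a point): Centre of the brick's sloping bevel face, 18 mm towards the brick's -x and 40 mm above its underside; axes as the brick's
- home (a point): Where the brick's origin belongs, on top of the jig's bed. Axes of the jig: x square to the fence and towards it, y along the fence towards the stop bar, z up. From here the fence's face lies at x +28 mm (35 mm high, y -159 to +46), its flange behind it up to x +57; the near side of the closed bar at y +55 mm. The jig is fixed to the bench; its place and yaw vary
- bed: Dark brown plywood bed of the jig, 200 (x) by 250 (y) by 12 mm, its top 18 mm above the bench, reaching from x -142 to +58 and y -164 to +86 mm of home. Origin: board's centre, 6 mm under its top; axes as home
- fence: Steel angle fence on the bed, 205 mm long, 35 mm high above the bed. Origin: on the bed's top in the plane of the face that the brick is pressed on, 28 mm in x and -39 mm in y from home; axes as home
- bar (a joint): Angle of the stop bar: 0 closed, lying level in its catch (its lower stop); it grows as the red end rises, up to 1.5 (about upright). The hinge is stiff: the bar stays where it is left, and 0.4 to 2 N on the red part, square to the bar, moves it. Starts part open
- bar_hinge (a point): Hinge axis of the stop bar (along the jig's y), fixed, 28 mm above the bed's top, 43 mm in x and 61 mm in y from home; axes as home. Closed, the bar runs from here along the jig's -x, towards the robot, across the bed. Two cheeks 40 mm high stand beside the hinge
- bar_tip (a point): Free end of the stop bar, 170 mm from the hinge axis, on its centre line. Bar 12 mm wide, 16 high, steel, its last 45 mm red. Closed, its underside is 20 mm and its top 36 mm above the bed, and it lies in a yellow U-shaped catch, 140 to 160 mm from the hinge (cheeks 6 mm thick, 22 mm apart, 44 mm high above the bed)
- whole_brick: Bystander: a whole plain cream firebrick, 114 by 230 by 64 mm, 1.6 kg; origin: centre of underside; leave it
- bin: Bystander: a blue open bin of small parts, 150 by 100 by 70 mm; origin: centre of underside; leave it
- file: Bystander: a file with a wooden handle, 250 mm long, 24 mm high, lying beyond the fence; origin under its middle; leave it
Not all that is in view belongs to the job. Leave any purple or yellow look-alike of the brick alone.

How it is judged:
By the outcome, as a careful person would: the job done as asked, in the order asked, and still so for the second after the job is handed in, while the arm keeps its last pose, push and grip.
It also fails if it takes over 72 s, if anything falls off the work surface, if the arm or the gripper's body presses on something with over 40 N, if the wrist force passes 120 N, or if a joint passes its speed limit or range.

## Working session

There is one attempt and no reset: what is moved stays moved. The work goes in short steps, Python scripts to look and compute and a shell command to move; the robot and the scene stay as the last step left them, time stands still between calls to the robot, and variables do not carry over. Pictures are saved under pics/ and viewed, at most 10 in all, crops included, and the job is handed in when it is done.

```bash
mkdir -p pics
cat > h.py <<'E'
import numpy as np, cv2
from rig import env
def ray(im,px):
    K=np.array([[im['fx'],0,im['cx']],[0,im['fy'],im['cy']],[0,0,1.]])
    u=cv2.undistortPoints(np.array([[px]],float),K,np.array([im['k1'],0,0,0.]))[0,0]
    P=np.array(im['pose']); d=P[:3,:3]@np.array([u[0],-u[1],-1]); return P[:3,3],d
def atz(im,px,z):
    o,d=ray(im,px); return o+d*(z-o[2])/d[2]
def tri(a,b):  # list of (im,px)
    o1,d1=ray(*a);o2,d2=ray(*b)
    s=np.linalg.lstsq(np.c_[d1,-d2],o2-o1,rcond=None)[0]
    p,q=o1+s[0]*d1,o2+s[1]*d2
    return (p+q)/2,np.linalg.norm(p-q)
def proj(im,p):
    P=np.array(im['pose']); c=P[:3,:3].T@(np.array(p)-P[:3,3]); u=np.array([c[0],-c[1]])/-c[2]
    u=u*(1+im['k1']*(u@u)); return [im['fx']*u[0]+im['cx'],im['fy']*u[1]+im['cy']]
E
cat > a.py <<'E'
from h import *
I={n:env.get_image(n) for n in('scene','top')}
for n in I: cv2.imwrite(f'pics/{n}0.png',I[n]['image']); print(n,np.round(I[n]['pose'],2).tolist())
for t in ['brick','brick_bevel','bed','fence','bar_hinge','bar_tip','home','whole_brick','bin','file']:
    r={n:env.tip_of(n,t) for n in I}
    for n in r: print(t,n,[(np.round(x['centre']).tolist(),round(x['conf'],2)) for x in r[n][:3]])
    if r['scene'] and r['top']:
        p,e=tri((I['scene'],r['scene'][0]['centre']),(I['top'],r['top'][0]['centre'])); print('   ',p.round(4),round(e,4))
E
python3 a.py
```

```text
scene [[0.15, -0.85, 0.5, 1.15], [0.99, 0.13, -0.09, -0.1], [0.01, 0.51, 0.86, 1.14], [0.0, 0.0, 0.0, 1.0]]
top [[-0.01, 0.98, -0.18, 0.31], [-1.0, -0.01, -0.01, 0.01], [-0.01, 0.18, 0.98, 1.25], [0.0, 0.0, 0.0, 1.0]]
brick scene [([245.0, 169.0], 0.98), ([204.0, 199.0], 0.74), ([145.0, 221.0], 0.58)]
brick top [([439.0, 246.0], 0.89), ([496.0, 225.0], 0.87), ([395.0, 281.0], 0.83)]
    [ 0.4034 -0.2214  0.1378] 0.0976
brick_bevel scene [([190.0, 158.0], 0.97), ([138.0, 221.0], 0.82), ([250.0, 161.0], 0.79)]
brick_bevel top [([392.0, 277.0], 0.78), ([443.0, 250.0], 0.67), ([464.0, 295.0], 0.66)]
    [ 0.3305 -0.242   0.0908] 0.1572
bed scene [([328.0, 224.0], 0.9)]
bed top [([282.0, 165.0], 0.47)]
    [0.6024 0.0604 0.1215] 0.091
fence scene [([328.0, 244.0], 0.58)]
fence top [([319.0, 170.0], 0.92), ([274.0, 202.0], 0.17)]
    [0.6119 0.0147 0.0281] 0.0003
bar_hinge scene [([372.0, 244.0], 0.62), ([329.0, 246.0], 0.42)]
bar_hinge top [([283.0, 163.0], 0.64)]
    [0.6324 0.1196 0.0356] 0.0131
bar_tip scene [([367.0, 175.0], 0.87)]
bar_tip top [([272.0, 203.0], 0.69)]
    [0.5015 0.1286 0.1602] 0.0002
home scene [([342.0, 236.0], 0.94)]
home top [([306.0, 180.0], 0.86)]
    [0.5884 0.0546 0.0166] 0.0057
whole_brick scene [([206.0, 302.0], 0.95), ([328.0, 225.0], 0.16)]
whole_brick top [([435.0, 134.0], 0.76)]
    [ 0.7156 -0.3085  0.0083] 0.0019
bin scene [([468.0, 219.0], 0.64)]
bin top [([174.0, 192.0], 0.65)]
    [ 0.5692  0.4228 -0.0228] 0.0014
file scene [([370.0, 304.0], 0.55), ([372.0, 245.0], 0.54)]
file top [([289.0, 119.0], 0.62)]
    [ 0.7749  0.0979 -0.0132] 0.0013
```

View pics/scene0.png

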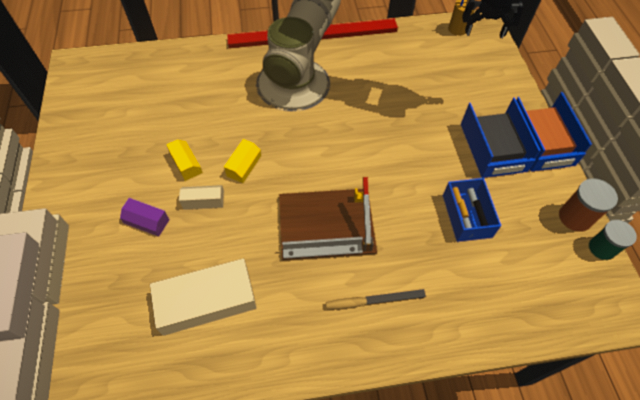

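View pics/top0.png

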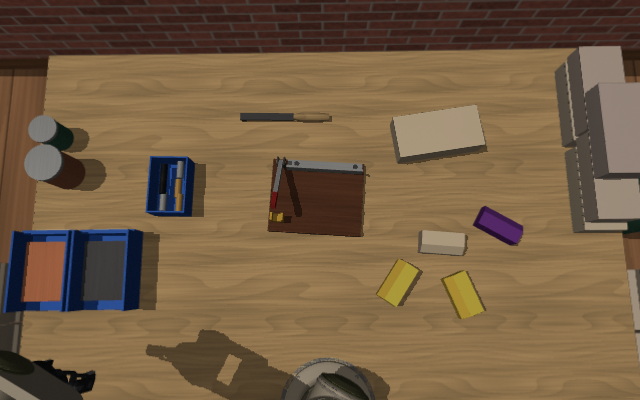

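The candidates are the cream brick at scene (201,198) / top (442,243), the yellow look-alikes at scene (184,158) and (242,160), and the purple one at scene (144,217). I choose the cream one. The bar is raised: its red tip is at scene (366,183), and the hinge is at the far left of the fence as the robot sees it. A close crop comes next.

```bash
cat > b.py <<'E'
from h import *
I={n:env.get_image(n) for n in('scene','top')}
def c(n,x,y,w,h,W,H): return cv2.resize(I[n]['image'][y:y+h,x:x+w],(W,H),interpolation=cv2.INTER_CUBIC)
a=np.hstack([c('scene',160,170,80,60,400,300),c('top',402,213,80,60,400,300)])
b=np.hstack([c('scene',265,160,120,105,400,300),c('top',255,145,125,100,400,300)])
cv2.imwrite('pics/crop1.png',np.vstack([a,b]))
for n,near in(('scene',(201,198)),('top',(442,243))):
    m=[x for x in env.trace(n,'brick') if np.hypot(x['bbox'][0]-near[0],x['bbox'][1]-near[1])<15]
    if m:
        cs=cv2.findContours(m[0]['mask'].astype(np.uint8),0,2)[0]; k=max(cs,key=cv2.contourArea)
        print(n,m[0]['bbox'],cv2.approxPolyDP(k,2,True)[:,0].tolist())
    print([x['centre'] for x in env.tip_of(n,'brick') ])
E
python3 b.py
```

```text
scene [201.8, 196.9, 42.3, 22.7] [[180, 189], [179, 202], [183, 210], [222, 206], [221, 186]]
[[243.4, 168.8], [184.2, 163.4], [146.5, 222.1], [206.7, 198.2]]
top [442.4, 244.3, 45.1, 26.4] [[418, 234], [420, 252], [452, 255], [462, 253], [464, 233], [424, 229]]
[[397.6, 280.1], [496.2, 226.5], [272.9, 200.8], [459.0, 296.1], [439.0, 244.3]]
```

View pics/crop1.png

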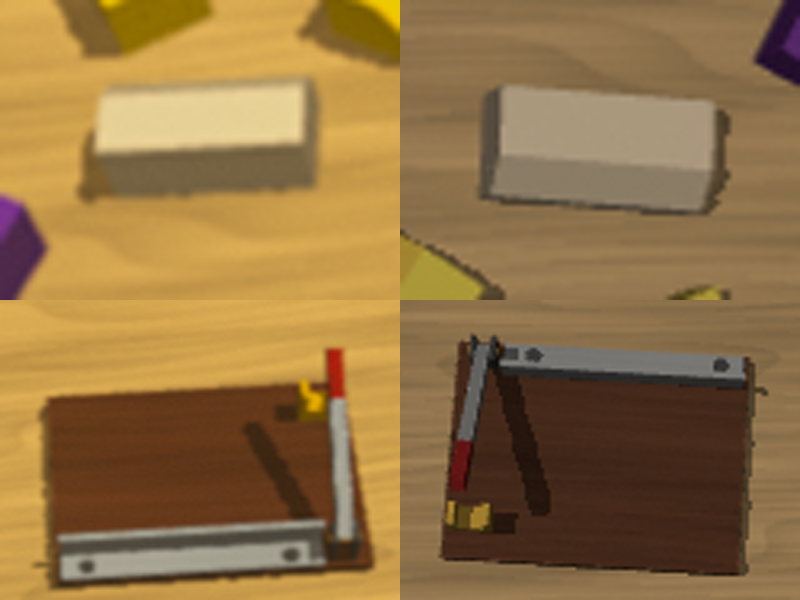

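The cream brick has its flat top at top-view (421,230)–(465,247), and the bevel strip sits on the robot side below it, so its yaw is near 0. The bar's red part is raised above the yellow catch at top-view (274,203). Next I fit the corners.

```bash
cat > c.py <<'E'
from h import *
from scipy.optimize import least_squares as ls
I={n:env.get_image(n) for n in('scene','top')}
def fit(model,obs,x0):
    f=lambda x: np.concatenate([np.array(proj(I[n],model(x,p)))-px for n,p,px in obs])
    r=ls(f,x0,loss='soft_l1'); return r.x, np.abs(r.fun).mean()
def M(x,p):
    c,s=np.cos(x[3]),np.sin(x[3]); return [x[0]+c*p[0]-s*p[1],x[1]+s*p[0]+c*p[1],x[2]+p[2]]
br=[('top',(.028,.055,.05),(421.6,230.2)),('top',(.028,-.055,.05),(465.4,233.2)),('top',(-.008,.055,.05),(421.4,243.8)),('top',(-.008,-.055,.05),(465,247.4)),
('scene',(-.008,-.055,.05),(180,188)),('scene',(-.008,.055,.05),(221,186)),('scene',(.028,-.055,.05),(179.4,200.4)),('scene',(.028,.055,.05),(221,198))]
print('brick',fit(M,br,[.45,-.2,0,0]))
jg=[('top',(.058,.086,0),(273.1,159.3)),('top',(.058,-.164,0),(363.8,164.3)),('top',(-.142,-.164,0),(362.8,236.7)),('top',(-.142,.086,0),(268.1,231)),
('scene',(-.142,-.164,0),(279.4,194.3)),('scene',(.058,-.164,0),(280,260.5)),('scene',(.058,.086,0),(376.6,252.7))]
x,e=fit(M,jg,[.59,.05,.018,0]);print('home',x,e,np.degrees(x[3]))
# bar tip: crop px scene (335,350), top (458,489)
ts=(265+335/3.333,160+350/2.857);tt=(255+58/3.2,145+189/3)
print('tip',tri((I['scene'],ts),(I['top'],tt)),'hinge',M(x,(.043,.061,.028)))
o=env.observe();print(o['position'],o['tool_rot'],o['ft_force'],o['time_s'])
E
python3 c.py
```

```text
brick (array([ 4.10552123e-01, -3.04237809e-01,  1.33294152e-04, -8.49979725e-02]), np.float64(0.354430310663556))
home [ 0.5856246   0.05747419  0.0116775  -0.07035857] 0.5599507174126533 -4.031249381384819
tip (array([ 0.57750313,  0.17299052, -0.38778866]), np.float64(0.023369909356657146)) hinge [np.float64(0.6328065459479397), np.float64(0.11530034879582912), np.float64(0.039677495387233794)]
[0.13968579 0.53195592 0.24833085] [[-9.67210073e-01  2.53977704e-01  5.05823148e-06]
 [ 2.53977704e-01  9.67210073e-01  1.69582648e-05]
 [-5.85351283e-07  1.76868825e-05 -1.00000000e+00]] [-0.19343146 -0.42361644 -0.07327694] 1.5
```

```bash
python3 -m pendant '[[0,-0.046,-0.030,0,0,0,0],[0,-0.092,-0.060,0,0,0,0],[0,-0.139,-0.090,0,0,0,0],[0,-0.185,-0.120,0,0,0,0],[0,-0.231,-0.150,0,0,0,0]]' 30
python3 -m pendant '[[0,-0.046,-0.030,0,0,0,-0.05],[0,-0.092,-0.060,0,0,0,-0.1],[0,-0.139,-0.090,0,0,0,-0.15],[0,-0.185,-0.120,0,0,0,-0.187],[0,-0.231,-0.150,0,0,0,-0.187]]'
python3 -m pendant '[[0,0,0,0,0,0,0],[0,0,0,0,0,0,0]]'
cat > w.py <<'E'
import sys
from h import *
im=env.get_image('wrist'); cv2.imwrite('pics/'+sys.argv[1]+'.png',im['image'])
o=env.observe(); print(o['time_s'],np.round(o['position'],4),np.round(o['tool_rot'],3).tolist(),np.round(o['ft_force'],1),o['grip_width'],env.tcp_to_tips)
print(np.round(im['pose'],3).tolist())
for t in sys.argv[2:]:
    print(t,[(np.round(x['centre'],1).tolist(),round(x['conf'],2)) for x in env.tip_of('wrist',t)[:3]])
E
python3 w.py w1 bar_tip bar_hinge home fence
```

```text
time_s: 2.12
position: [0.326, 0.3268, 0.2485]
tool_rot: [[-0.967, 0.254, 0.0], [0.254, 0.967, 0.0], [-0.0, 0.0, -1.0]]
ft_force: [0.7, 0.7, 0.7]
grip_width: 0.0001
gripper_force: 0.0
time_s: 2.75
position: [0.5114, 0.1229, 0.2485]
tool_rot: [[-0.998, 0.07, 0.0], [0.07, 0.998, 0.0], [-0.0, 0.0, -1.0]]
ft_force: [0.8, 1.2, -0.1]
grip_width: 0.0004
gripper_force: 0.0
time_s: 3.0
position: [0.51, 0.1247, 0.2482]
tool_rot: [[-0.998, 0.07, -0.001], [0.07, 0.998, 0.0], [0.001, 0.0, -1.0]]
ft_force: [-0.5, -0.1, 0.5]
grip_width: -0.0001
gripper_force: 0.0
3.05 [0.5097 0.1251 0.2484] [[-0.998, 0.069, -0.0], [0.069, 0.998, 0.0], [0.0, 0.0, -1.0]] [ 0.8 -0.4  0.5] 0.00014044274606515907 0.017
[[0.071, -0.943, -0.326, 0.427], [0.997, 0.067, 0.024, 0.131], [-0.001, -0.327, 0.945, 0.373], [0.0, 0.0, 0.0, 1.0]]
bar_tip [([317.1, 186.5], 0.67), ([247.4, 241.9], 0.33)]
bar_hinge []
home [([277.1, 221.9], 0.84)]
fence []
```

View pics/w1.png

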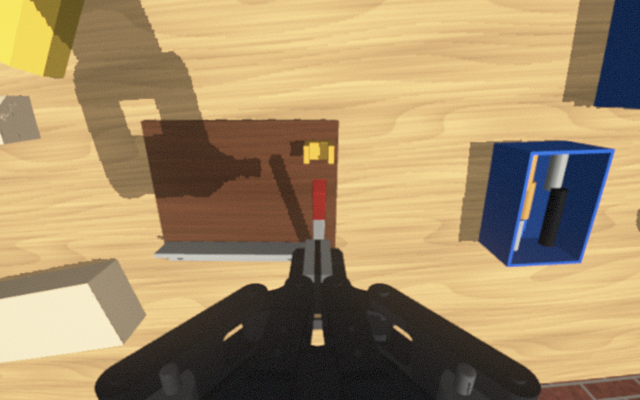

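The wrist view shows the shut fingers at (318,240) directly in line with the red bar end at (319,200) and the catch at (319,152). I push down now.

```bash
python3 -m pendant '[[0,0,0,0.025,0,0,0],[0,0,0,0.050,0,0,0],[0,0,0,0.072,0,0,0],[0,0,0,0.086,0,0,0],[0,0,0,0.100,0,0,0]]'
python3 -m pendant '[[0,0,0,0.014,0,0,0],[0,0,0,0.028,0,0,0],[0,0,0,0.040,0,0,0],[0,0,0,0.052,0,0,0],[0,0,0,0.062,0,0,0]]'
python3 -m pendant '[[0,0,0,0.004,0,0,0],[0,0,0,0.008,0,0,0],[0,0,0,0.011,0,0,0],[0,0,0,0.013,0,0,0],[0,0,0,0.014,0,0,0]]'
```

```text
time_s: 3.88
position: [0.5105, 0.1247, 0.1481]
tool_rot: [[-0.998, 0.069, 0.001], [0.069, 0.998, -0.0], [-0.001, 0.0, -1.0]]
ft_force: [-0.2, 0.0, 0.4]
grip_width: 0.0006
gripper_force: 0.3
time_s: 4.5
position: [0.5103, 0.1244, 0.0856]
tool_rot: [[-0.998, 0.07, -0.0], [0.07, 0.998, 0.0], [0.0, -0.0, -1.0]]
ft_force: [-0.0, 0.0, 0.3]
grip_width: 0.0001
gripper_force: 0.3
time_s: 5.12
position: [0.5104, 0.1245, 0.0723]
tool_rot: [[-0.998, 0.07, 0.0], [0.07, 0.998, 0.0], [-0.0, 0.0, -1.0]]
ft_force: [0.6, -1.3, 0.7]
grip_width: 0.0
gripper_force: 0.2
```

```bash
python3 -m pendant '[[0,0,0,0.001,0,0,0],[0,0,0,0.002,0,0,0],[0,0,0,0.002,0,0,0]]'; python3 -m pendant '[[0,0,0,0.001,0,0,0],[0,0,0,0.002,0,0,0],[0,0,0,0.002,0,0,0]]'
```

```text
time_s: 5.5
position: [0.5104, 0.1244, 0.0709]
tool_rot: [[-0.998, 0.07, 0.001], [0.07, 0.998, -0.0], [-0.001, -0.0, -1.0]]
ft_force: [-1.4, -0.3, 6.4]
grip_width: -0.0002
gripper_force: 3.4
time_s: 5.88
position: [0.5104, 0.1245, 0.0706]
tool_rot: [[-0.998, 0.069, 0.002], [0.069, 0.998, -0.0], [-0.002, -0.0, -1.0]]
ft_force: [-8.0, -1.3, 24.8]
grip_width: 0.0005
gripper_force: 12.3
```

```bash
python3 -m pendant '[[0,0,0,-0.02,0,0,0],[0,0,0,-0.07,0,0,0],[0,0,0,-0.12,0,0,0],[0,0.02,-0.04,-0.17,0,0,0],[0,0.04,-0.08,-0.2,0,0,0]]'; python3 -m pendant '[[0,0,0,0,0,0,0],[0,0,0,0,0,0,0]]'; python3 w.py w2 home bar_tip;  python3 -c "
from rig import env;print(env.observe()['q'])"
```

```text
time_s: 6.5
position: [0.4645, 0.0468, 0.2702]
tool_rot: [[-0.998, 0.068, 0.002], [0.068, 0.998, -0.0], [-0.002, -0.0, -1.0]]
ft_force: [-0.3, -1.2, 0.5]
grip_width: -0.0003
gripper_force: 0.0
time_s: 6.75
position: [0.4648, 0.0476, 0.2678]
tool_rot: [[-0.998, 0.07, -0.001], [0.07, 0.998, 0.0], [0.001, 0.0, -1.0]]
ft_force: [-0.1, -0.1, 0.2]
grip_width: 0.0001
gripper_force: 0.0
6.8 [0.4649 0.0479 0.2674] [[-0.998, 0.069, -0.002], [0.069, 0.998, 0.0], [0.002, 0.0, -1.0]] [ 0.6  0.2 -0.7] 0.00011336205932520415 0.017
[[0.071, -0.943, -0.326, 0.382], [0.997, 0.067, 0.024, 0.054], [-0.001, -0.327, 0.945, 0.393], [0.0, 0.0, 0.0, 1.0]]
home [([330.8, 240.3], 0.92)]
bar_tip [([380.0, 167.1], 0.81)]
[-8.65602054e+00  1.26744167e+01  8.45543048e+01  5.91021148e-03
  8.28894516e+01 -9.47176077e+01]
```

View pics/w2.png

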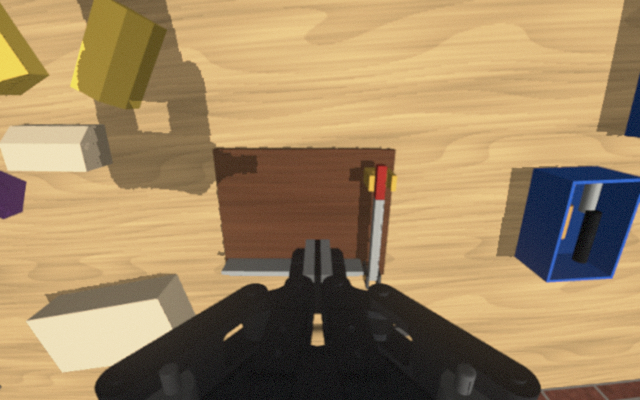

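```bash
cat > d.py <<'E'
from c import *
im=env.get_image('wrist'); I['wrist']=im
for p,px in (((-.142,-.164,0),(214,149)),((-.142,.086,0),(395,150))):
    jg+=[('wrist',p,px)]*2
f=lambda x,p:M([x[0],x[1],.018,x[2]],p)
x,e=fit(f,jg,[.59,.05,0]); print('HOME',x,e,np.degrees(x[2]))
E
python3 d.py | tail -1
python3 -m pendant '[[1,0.0033,-0.0395,0,0,0,0.175],[1,0.0066,-0.079,0,0,0,0.35],[1,0.01,-0.1185,0,0,0,0.525],[1,0.0131,-0.158,0,0,0,0.7],[1,0.0165,-0.197,0,0,0,0.88]]'
```

```text
HOME [ 0.5873938   0.05868313 -0.07556173] 0.9414355039473489 -4.329368245205542
time_s: 7.68
position: [0.4345, -0.149, 0.2681]
tool_rot: [[-0.577, 0.816, -0.0], [0.816, 0.577, 0.0], [0.0, -0.0, -1.0]]
ft_force: [1.2, 0.5, -0.7]
grip_width: 0.0855
gripper_force: 0.0
```

```bash
python3 -m pendant '[[1,-0.028,-0.027,0,0,0,0.178],[1,-0.056,-0.054,0,0,0,0.355],[1,-0.084,-0.082,0,0,0,0.53],[1,-0.113,-0.109,0,0,0,0.707],[1,-0.113,-0.109,0,0,0,0.707]]';python3 -m pendant '[[1,0,0,0,0,0,0]]'; python3 w.py w3 brick brick_bevel
```

```text
time_s: 8.3
position: [0.4115, -0.3051, 0.2675]
tool_rot: [[0.089, 0.996, -0.001], [0.996, -0.089, 0.001], [0.001, -0.001, -1.0]]
ft_force: [-0.4, 0.8, 0.4]
grip_width: 0.0857
gripper_force: 0.0
time_s: 8.43
position: [0.4119, -0.3026, 0.268]
tool_rot: [[0.084, 0.996, -0.0], [0.996, -0.084, 0.001], [0.001, -0.001, -1.0]]
ft_force: [-0.9, 1.3, 0.9]
grip_width: 0.0854
gripper_force: 0.0
8.475 [ 0.412  -0.3024  0.2682] [[0.084, 0.996, -0.0], [0.996, -0.084, 0.0], [0.0, -0.0, -1.0]] [-0.1  0.3 -0.2] 0.0852898125054426 0.017
[[0.996, 0.08, 0.028, 0.42], [-0.085, 0.941, 0.327, -0.218], [-0.001, -0.328, 0.945, 0.393], [0.0, 0.0, 0.0, 1.0]]
brick [([314.7, 164.3], 0.9), ([234.4, 77.5], 0.9), ([233.9, 198.3], 0.69)]
brick_bevel [([229.0, 64.8], 0.95), ([366.2, 275.6], 0.89), ([212.8, 200.0], 0.83)]
```

View pics/w3.png

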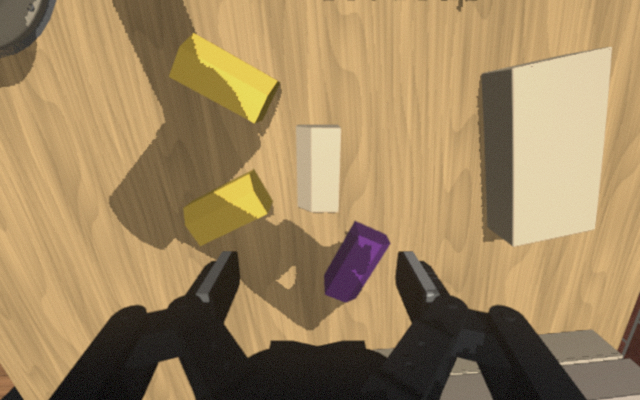

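The cream brick is at (319,169) with its bevel on the left (robot) side. Yellow at (228,207) and purple at (357,262) lie nearby, so I check the pose and the finger clearance.

```bash
cat > e.py <<'E'
from h import *
im=env.get_image('wrist')
x=[.4106,-.3042,0,-.085]
from c import M,br,fit,I
I['wrist']=im
W=[((-.008,.055,.05),(310.5,125.5)),((.028,.055,.05),(341,126)),((.028,-.055,.05),(338,213)),((-.008,-.055,.05),(309,211))]
for p,px in W: print(px,np.round(proj(im,M(x,p)),1))
f=lambda x,p:M([x[0],x[1],x[2],x[3]],p)
print(fit(f,br+[('wrist',p,px) for p,px in W]*2,x))
print(fit(f,[('wrist',p,px) for p,px in W],x))
for n,px in dict(yelR=(272,212),yelTop=(256,170),yelTR=(280,85),yelB=(258,122),purL=(325,293),purTop=(357,222),purR=(390,238)).items(): print(n,atz(im,px,.04).round(3))
E
python3 e.py | grep -v -e home -e tip
```

```text
brick (array([ 4.10552123e-01, -3.04237809e-01,  1.33294152e-04, -8.49979725e-02]), np.float64(0.354430310663556))
[ 0.41196321 -0.30268217  0.2684918 ] [[ 8.46581525e-02  9.96410040e-01  1.72923728e-04]
 [ 9.96410042e-01 -8.46581226e-02 -1.73472011e-04]
 [-1.58209855e-04  1.86988759e-04 -9.99999970e-01]] [ 1.29899078 -0.36220498 -0.47412842] 8.725
(310.5, 125.5) [308.7 127.7]
(341, 126) [338.5 127.8]
(338, 213) [336.5 212. ]
(309, 211) [309.5 212. ]
(array([ 0.4121763 , -0.3019034 ,  0.00471444, -0.10186384]), np.float64(0.595068899921257))
(array([ 0.41221703, -0.30094039,  0.00835415, -0.10393488]), np.float64(0.40333600306007256))
yelR [ 0.346 -0.358  0.04 ]
yelTop [ 0.333 -0.297  0.04 ]
yelTR [ 0.378 -0.197  0.04 ]
yelB [ 0.345 -0.237  0.04 ]
purL [ 0.408 -0.499  0.04 ]
purTop [ 0.462 -0.383  0.04 ]
purR [ 0.508 -0.412  0.04 ]
```

```bash
python3 -m pendant '[[1,0,0,0.04,0,0,0.01],[1,0,0,0.09,0,0,0.01],[1,0,0,0.14,0,0,0.01],[1,0,0,0.18,0,0,0.01],[1,0,0,0.205,0,0,0.01]]'
python3 -m pendant '[[1,0,0,0.014,0,0,0],[1,0,0,0.028,0,0,0],[1,0,0,0.037,0,0,0],[1,0,0,0.041,0,0,0],[1,0,0,0.041,0,0,0]]'
python3 -m pendant '[[0.6,0,0,0,0,0,0],[0.6,0,0,0,0,0,0],[0.4,0,0,0,0,0,0],[0.4,0,0,0,0,0,0],[0.4,0,0,0,0,0,0]]' 25
python3 -m pendant '[[0.4,0,0,0,0,0,0],[0.4,0,0,0,0,0,0],[0.4,0,0,0,0,0,0]]'
```

```text
time_s: 9.35
position: [0.4115, -0.3026, 0.0617]
tool_rot: [[0.095, 0.995, -0.001], [0.995, -0.095, 0.001], [0.001, -0.001, -1.0]]
ft_force: [-0.1, -0.9, -0.2]
grip_width: 0.0856
gripper_force: 0.0
time_s: 9.98
position: [0.4118, -0.3034, 0.0225]
tool_rot: [[0.096, 0.995, 0.0], [0.995, -0.096, -0.0], [-0.0, 0.0, -1.0]]
ft_force: [0.2, 1.0, -0.8]
grip_width: 0.0856
gripper_force: 0.0
time_s: 10.6
position: [0.4119, -0.3034, 0.0228]
tool_rot: [[0.096, 0.995, 0.0], [0.995, -0.096, -0.001], [-0.001, 0.0, -1.0]]
ft_force: [-0.4, 1.0, 5.9]
grip_width: 0.0554
gripper_force: 27.4
time_s: 10.98
position: [0.4119, -0.3034, 0.0228]
tool_rot: [[0.096, 0.995, 0.0], [0.995, -0.096, -0.001], [-0.001, 0.0, -1.0]]
ft_force: [-0.5, 0.6, 6.7]
grip_width: 0.0558
gripper_force: 27.4
```

```bash
python3 -m pendant '[[0.4,0,0,-0.01,0,0,0],[0.4,0,0,-0.03,0,0,0],[0.4,0,0,-0.06,0,0,0],[0.4,0,0,-0.085,0,0,0],[0.4,0,0,-0.1,0,0,0]]' 35
python3 -m pendant '[[0.4,0.03,0.01,0,0,0,0],[0.4,0.075,0.025,0,0,0,0],[0.4,0.12,0.04,0,0,0,-0.01],[0.4,0.165,0.055,0,0,0,-0.02],[0.4,0.21,0.07,0,0,0,-0.02]]'
python3 -m pendant '[[0.4,0.045,0.012,0,0,0,0],[0.4,0.09,0.024,0,0,0,0],[0.4,0.13,0.036,0,0,0,0],[0.4,0.15,0.043,0,0,0,0],[0.4,0.157,0.046,0,0,0,0]]'
python3 -m pendant '[[0.4,0,0,0,0,0,0],[0.4,0,0,0,0,0,0]]'
```

```text
time_s: 11.6
position: [0.4118, -0.3032, 0.1237]
tool_rot: [[0.096, 0.995, 0.001], [0.995, -0.096, -0.001], [-0.001, 0.001, -1.0]]
ft_force: [-0.6, 0.2, -2.8]
grip_width: 0.0554
gripper_force: 39.6
time_s: 12.22
position: [0.5018, -0.0994, 0.1225]
tool_rot: [[0.076, 0.997, -0.0], [0.997, -0.076, 0.0], [0.0, -0.0, -1.0]]
ft_force: [1.2, -0.7, -3.0]
grip_width: 0.0554
gripper_force: 39.4
time_s: 12.85
position: [0.5592, 0.0532, 0.1223]
tool_rot: [[0.074, 0.997, -0.001], [0.997, -0.074, 0.0], [0.0, -0.001, -1.0]]
ft_force: [-0.3, -0.8, -2.7]
grip_width: 0.0555
gripper_force: 39.5
time_s: 13.1
position: [0.5591, 0.0512, 0.1223]
tool_rot: [[0.077, 0.997, -0.0], [0.997, -0.077, -0.0], [-0.0, -0.0, -1.0]]
ft_force: [0.1, -0.3, -3.6]
grip_width: 0.0553
gripper_force: 39.5
```

```bash
python3 -m pendant '[[0.4,0,0,0.02,0,0,0],[0.4,0,0,0.04,0,0,0],[0.4,0,0,0.06,0,0,0],[0.4,0,0,0.07,0,0,0],[0.4,0,0,0.074,0,0,0]]'
python3 -m pendant '[[0.4,0,0,0.002,0,0,0],[0.4,0,0,0.004,0,0,0],[0.4,0,0,0.006,0,0,0],[0.4,0,0,0.0075,0,0,0],[0.4,0,0,0.0075,0,0,0]]'; python3 w.py w4 home bar_tip brick fence brick_bevel
```

```text
time_s: 13.72
position: [0.5593, 0.0517, 0.0482]
tool_rot: [[0.077, 0.997, -0.0], [0.997, -0.077, -0.0], [-0.0, -0.0, -1.0]]
ft_force: [0.2, 0.4, -2.4]
grip_width: 0.0556
gripper_force: 39.4
time_s: 14.35
position: [0.5594, 0.0521, 0.0409]
tool_rot: [[0.076, 0.997, 0.0], [0.997, -0.076, -0.0], [-0.0, 0.0, -1.0]]
ft_force: [0.4, -0.3, -1.9]
grip_width: 0.0555
gripper_force: 39.5
14.4 [0.5594 0.0521 0.0409] [[0.076, 0.997, 0.0], [0.997, -0.076, -0.0], [0.0, 0.0, -1.0]] [-0.7  1.5 -1.8] 0.055525100449814374 0.017
[[0.997, 0.072, 0.025, 0.567], [-0.077, 0.942, 0.328, 0.137], [0.0, -0.329, 0.944, 0.166], [0.0, 0.0, 0.0, 1.0]]
home []
bar_tip [([88.1, 140.4], 0.8), ([400.3, 289.3], 0.27)]
brick [([314.4, 249.6], 0.64)]
fence [([401.6, 289.1], 0.6)]
brick_bevel [([279.8, 293.4], 0.69)]
```

View pics/w4.png

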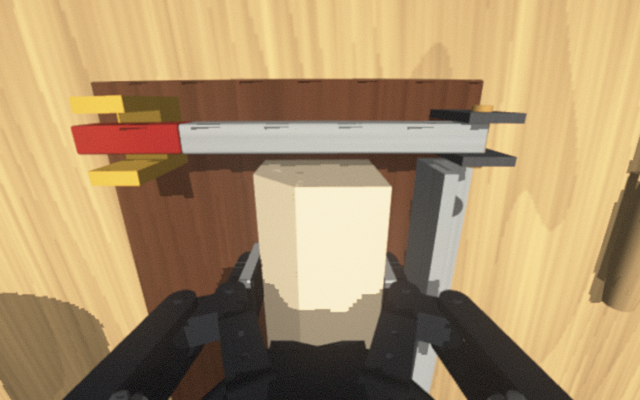

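Bar in its catch at (125,138), brick gripped with its end at row 161 just short of the bar's near side (row 153), parallel to the fence face at x≈430. I slide it gently along to the bar.

```bash
python3 -m pendant '[[0.4,0.001,0,0,0,0,0],[0.4,0.002,0,0,0,0,0],[0.4,0.003,0,0,0,0,0],[0.4,0.004,0,0,0,0,0],[0.4,0.004,0,0,0,0,0]]' | grep -E 'pos|ft'
for i in 1 2; do python3 -m pendant '[[0.4,0.0005,0,0,0,0,0],[0.4,0.001,0,0,0,0,0],[0.4,0.001,0,0,0,0,0]]' | grep -E 'pos|ft'; done
```

```text
position: [0.5597, 0.0562, 0.0409]
ft_force: [0.0, 0.0, -0.1]
position: [0.5598, 0.0571, 0.0409]
ft_force: [-0.3, -0.8, 0.1]
position: [0.5599, 0.0581, 0.0409]
ft_force: [0.3, -0.6, -0.1]
```

```bash
for i in 1 2; do python3 -m pendant '[[0.4,0.0005,0,0,0,0,0],[0.4,0.001,0,0,0,0,0],[0.4,0.001,0,0,0,0,0]]' | grep -E 'pos|ft'; done
```

```text
position: [0.5599, 0.0591, 0.0409]
ft_force: [-0.1, -1.2, 1.6]
position: [0.56, 0.0601, 0.0409]
ft_force: [0.5, -2.7, 2.6]
```

```bash
python3 -m pendant '[[0.4,0.0005,0,0,0,0,0],[0.4,0.001,0,0,0,0,0],[0.4,0.001,0,0,0,0,0]]' | grep -E 'pos|ft'; python3 w.py w5
python3 - <<'E'
import cv2
im=cv2.imread('pics/w5.png')[110:210,200:460]; cv2.imwrite('pics/w5c.png',cv2.resize(im,None,fx=3,fy=3))
E
```

```text
position: [0.5601, 0.0611, 0.0408]
ft_force: [-0.5, -2.3, 3.5]
17.2 [0.5601 0.0611 0.0409] [[0.076, 0.997, 0.0], [0.997, -0.076, 0.0], [0.0, 0.0, -1.0]] [ 0.7 -2.1  3.8] 0.05524782809556135 0.017
[[0.997, 0.072, 0.025, 0.568], [-0.077, 0.942, 0.328, 0.146], [0.0, -0.329, 0.944, 0.166], [0.0, 0.0, 0.0, 1.0]]
```

View pics/w5c.png

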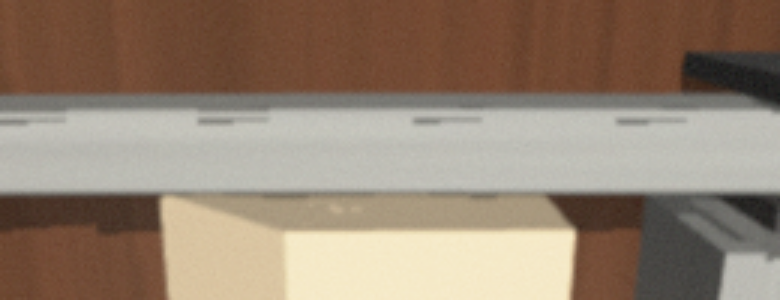

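The crop shows the brick's end face (rows 197–230) right behind the bar's edge, with contact unsure; I creep on.

```bash
for i in 1 2 3; do python3 -m pendant '[[0.4,0.0005,0,0,0,0,0],[0.4,0.001,0,0,0,0,0],[0.4,0.001,0,0,0,0,0]]' | grep -E 'pos|ft'; done
```

```text
position: [0.5601, 0.062, 0.0409]
ft_force: [0.7, -4.0, 3.5]
position: [0.5602, 0.0621, 0.0409]
ft_force: [-1.4, -10.1, 2.7]
position: [0.5601, 0.0622, 0.0409]
ft_force: [-2.8, -14.9, 4.0]
```

```bash
python3 -m pendant '[[0.4,-0.0008,0,0,0,0,0],[0.4,-0.0008,0,0,0,0,0],[0.6,-0.0008,0,0,0,0,0],[0.8,-0.0008,0,0,0,0,0],[0.8,-0.0008,0,0,0,0,0]]' 25| grep -E 'pos|ft|wid'
python3 -m pendant '[[0.8,0,0,0,0,0,0],[0.8,0,0,-0.01,0,0,0],[0.8,0,0,-0.03,0,0,0],[0.8,0,0,-0.06,0,0,0],[0.8,0,0,-0.08,0,0,0]]' | grep -E 'pos|ft|wid'
python3 -m pendant '[[0,0,-0.02,0,0,0,0],[0,0,-0.035,0,0,0,0],[0,0,-0.048,0,0,0,0],[0,0,-0.048,0,0,0,0],[0,0,-0.048,0,0,0,0]]' | grep -E 'pos|ft|wid'
python3 -m pendant '[[0,0,0,0.02,0,0,0],[0,0,0,0.04,0,0,0],[0,0,0,0.06,0,0,0],[0,0,0,0.073,0,0,0],[0,0,0,0.078,0,0,0]]' | grep -E 'pos|ft|wid'
```

```text
position: [0.5601, 0.0637, 0.0406]
ft_force: [1.0, -0.6, 0.7]
grip_width: 0.0683
position: [0.5605, 0.0634, 0.1228]
ft_force: [0.0, 0.1, -0.6]
grip_width: 0.0685
position: [0.5129, 0.0668, 0.121]
ft_force: [0.3, 0.1, 0.2]
grip_width: -0.0
position: [0.5125, 0.0669, 0.0422]
ft_force: [0.3, 0.2, -0.0]
grip_width: 0.0001
```

```bash
python3 -m pendant '[[0,0,0.004,0,0,0,0],[0,0,0.008,0,0,0,0],[0,0,0.012,0,0,0,0],[0,0,0.016,0,0,0,0],[0,0,0.020,0,0,0,0]]' | grep -E 'pos|ft'
python3 -m pendant '[[0,0,0.002,0,0,0,0],[0,0,0.004,0,0,0,0],[0,0,0.006,0,0,0,0],[0,0,0.008,0,0,0,0],[0,0,0.009,0,0,0,0]]' | grep -E 'pos|ft'
for i in 1 2; do python3 -m pendant '[[0,0,0.0005,0,0,0,0],[0,0,0.001,0,0,0,0],[0,0,0.001,0,0,0,0]]' | grep -E 'pos|ft'; done
```

```text
position: [0.5325, 0.0654, 0.043]
ft_force: [-2.4, -0.9, 1.5]
position: [0.5414, 0.0647, 0.0428]
ft_force: [-1.5, 0.5, 1.9]
position: [0.5423, 0.0646, 0.0428]
ft_force: [-2.2, 0.1, 1.0]
position: [0.5433, 0.0646, 0.0428]
ft_force: [-2.4, -0.3, 1.2]
```

```bash
for i in 1 2 3; do python3 -m pendant '[[0,0,0.0005,0,0,0,0],[0,0,0.001,0,0,0,0],[0,0,0.001,0,0,0,0]]' | grep -E 'pos|ft'; done
```

```text
position: [0.5443, 0.0645, 0.0428]
ft_force: [-1.1, -0.1, 1.8]
position: [0.5446, 0.0644, 0.0428]
ft_force: [-4.8, -0.8, 4.5]
position: [0.5447, 0.0643, 0.0428]
ft_force: [-10.0, -0.7, 6.5]
```

```bash
python3 -m pendant '[[0,0,-0.002,0,0,0,0],[0,0,-0.006,0,0,0,0],[0,0,-0.012,-0.02,0,0,0],[0,0,-0.02,-0.05,0,0,0],[0,0,-0.02,-0.06,0,0,0]]' | grep -E 'pos|ft'; python3 w.py w6
python3 - <<'E'
import cv2
im=cv2.imread('pics/w6.png')
cv2.imwrite('pics/w6c.png',cv2.resize(im[120:320,260:500],None,fx=3,fy=3,interpolation=cv2.INTER_CUBIC))
E
```

```text
position: [0.5268, 0.0659, 0.1042]
ft_force: [-0.1, -0.7, 0.2]
24.625 [0.5272 0.0658 0.1046] [[0.076, 0.997, 0.004], [0.997, -0.076, -0.0], [-0.0, 0.004, -1.0]] [0.8 0.5 1.3] -3.884162417459291e-05 0.017
[[0.997, 0.073, 0.022, 0.534], [-0.077, 0.942, 0.328, 0.151], [0.003, -0.329, 0.944, 0.229], [0.0, 0.0, 0.0, 1.0]]
```

View pics/w6c.png

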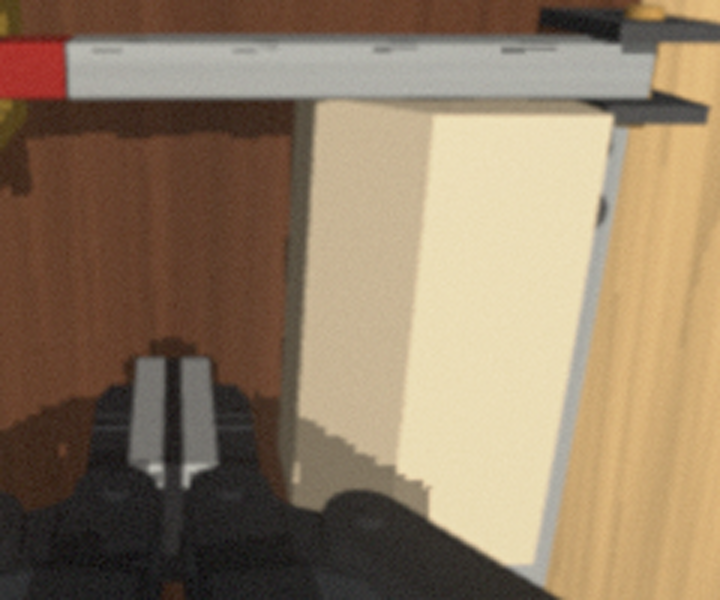

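The brick sits along the fence (grey strip on its right) and its end meets the bar's edge at crop row 100; a light end nudge makes sure.

```bash
python3 -m pendant '[[0,0,0,-0.012,0,0,0],[0,-0.03,0.02,-0.012,0,0,0],[0,-0.06,0.04,-0.012,0,0,0],[0,-0.075,0.056,-0.01,0,0,0],[0,-0.075,0.056,0.0,0,0,0]]' | grep -E 'pos|ft'
python3 -m pendant '[[0,0,0,0.015,0,0,0],[0,0,0,0.03,0,0,0],[0,0,0,0.045,0,0,0],[0,0,0,0.055,0,0,0],[0,0,0,0.06,0,0,0]]' | grep -E 'pos|ft'
python3 -m pendant '[[0,0.001,0,0,0,0,0],[0,0.002,0,0,0,0,0],[0,0.003,0,0,0,0,0],[0,0.004,0,0,0,0,0],[0,0.004,0,0,0,0,0]]' | grep -E 'pos|ft'
python3 -m pendant '[[0,0.0005,0,0,0,0,0],[0,0.001,0,0,0,0,0],[0,0.001,0,0,0,0,0]]' | grep -E 'pos|ft'
```

```text
position: [0.5773, -0.0143, 0.1023]
ft_force: [-0.0, 0.4, -0.7]
position: [0.5763, -0.013, 0.0421]
ft_force: [0.5, 0.1, -1.1]
position: [0.5768, -0.0091, 0.0429]
ft_force: [-0.0, -1.6, -0.3]
position: [0.5769, -0.0083, 0.0429]
ft_force: [0.1, -2.3, 0.5]
```

```bash
for i in 1 2; do python3 -m pendant '[[0,0.0005,0,0,0,0,0],[0,0.001,0,0,0,0,0],[0,0.001,0,0,0,0,0]]' | grep -E 'pos|ft'; done
```

```text
position: [0.5771, -0.0074, 0.0429]
ft_force: [-0.0, -4.8, 1.8]
position: [0.5772, -0.0073, 0.043]
ft_force: [0.3, -11.3, 0.1]
```

```bash
python3 -m pendant '[[0,-0.003,0,0,0,0,0],[0,-0.008,0,0,0,0,0],[0,-0.008,0,-0.04,0,0,0],[0,-0.008,0,-0.08,0,0,0],[0,-0.008,0,-0.117,0,0,0]]' | grep -E 'pos|ft'
python3 -m pendant '[[0,0.014,-0.01,0,-0.17,0,0],[0,0.028,-0.02,0,-0.34,0,0],[0,0.042,-0.03,0,-0.5,0,0],[0,0.056,-0.042,0,-0.65,0,0],[0,0.074,-0.054,0,-0.785,0,0]]' | grep -E 'pos|ft'
python3 -m pendant '[[0,0,0,0,0,0,0],[0,0,0,0,0,0,0]]'
cat > g.py <<'E'
from h import *
o=env.observe();R=np.array(o['tool_rot']);p=np.array(o['position'])
a=-4.3*np.pi/180;c,s=np.cos(a),np.sin(a);k=.5**.5
bev=np.array([.5866-.018*c,.0582-.018*s,.058]); z=np.array([k*c,k*s,-k])
Rt=np.c_[[-s,c,0],np.cross(z,[-s,c,0]),z]
print('turn',cv2.Rodrigues(R.T@Rt)[0].ravel().round(4))
for d in(.04,.01,0): print(d,'shift',(R.T@(bev-(.017+d)*z-p)).round(4))
f=np.array(o['ft_force']);print('F jig',c*f[0]+s*f[1],-s*f[0]+c*f[1],f[2],o['time_s'],np.round(o['q'],1))
E
python3 g.py
```

```text
position: [0.5761, -0.014, 0.161]
ft_force: [-0.2, -0.1, -0.9]
position: [0.5312, 0.0626, 0.1793]
ft_force: [8.5, -4.0, 7.2]
time_s: 29.12
position: [0.5342, 0.0616, 0.1811]
tool_rot: [[0.073, 0.725, 0.685], [0.997, -0.055, -0.047], [0.003, 0.687, -0.727]]
ft_force: [0.8, -0.5, 0.2]
grip_width: 0.0001
gripper_force: 0.0
turn [-0.0287 -0.0041 -0.0006]
0.04 shift [ 0.0003 -0.061   0.0562]
0.01 shift [ 0.0001 -0.0602  0.0862]
0 shift [ 0.0001 -0.0599  0.0962]
F jig 0.8606899118273442 -0.4860542373962485 0.24791380470451943 29.125 [ -7.   15.  111.9  12.1  10.  -13.8]
```

```bash
cat > g.py <<'E'
import sys
from h import *
T=np.radians(30)
o=env.observe();R=np.array(o['tool_rot']);p=np.array(o['position'])
a=-4.3*np.pi/180;c,s=np.cos(a),np.sin(a)
J=np.array([[c,-s,0],[s,c,0],[0,0,1]])
bev=np.array([.5866,.0582,.018])+J@[-.018,0,.04]
Rt=J@np.c_[[0,1,0],[np.cos(T),0,np.sin(T)],[np.sin(T),0,-np.cos(T)]]
n=J@[-.5**.5,0,.5**.5]
print('turn',cv2.Rodrigues(R.T@Rt)[0].ravel().round(4))
for d in(.04,.01,0): print(d,'shift',(R.T@(bev+d*n-Rt@[0,.0145,.017]-p)).round(4))
print('push 1mm',(-R.T@n*.001).round(5))
print('F jig',(J.T@o['ft_force']).round(1),o['time_s'],np.round(o['q'],1))
E
python3 g.py
```

```text
turn [ 2.331e-01 -4.100e-03 -1.000e-04]
0.04 shift [ 0.0003 -0.0707  0.0533]
0.01 shift [ 0.0001 -0.0699  0.0833]
0 shift [ 0.0001 -0.0696  0.0933]
push 1mm [-0.e+00  3.e-05  1.e-03]
F jig [ 0.9 -0.5  0.2] 29.125 [ -7.   15.  111.9  12.1  10.  -13.8]
```

```bash
python3 -m pendant '[[0,0,0,0,0.08,0,0],[0,0,0,0,0.16,0,0],[0,0,0,0,0.233,-0.004,0],[0,0,0,0,0.233,-0.004,0]]' | grep -E 'pos|ft'; python3 g.py
```

```text
position: [0.535, 0.0613, 0.1811]
ft_force: [0.1, 0.0, 0.4]
turn [ 0.0012 -0.     -0.0006]
0.04 shift [ 0.0008 -0.0573  0.0678]
0.01 shift [ 0.0008 -0.0496  0.0968]
0 shift [ 0.0008 -0.047   0.1064]
push 1mm [0.      0.00026 0.00097]
F jig [0.1 0.  0.4] 29.625 [ -6.6  15.7 102.9   2.2  31.5  -3.8]
```

```bash
python3 -m pendant '[[0,0,-0.014,0.017,0,0,0],[0,0,-0.028,0.034,0,0,0],[0,0,-0.043,0.05,0,0,0],[0,0.001,-0.057,0.068,0,0,0],[0,0.001,-0.057,0.068,0,0,0]]' | grep -E 'pos|ft'; 
python3 -m pendant '[[0,0,0.002,0.006,0,0,0],[0,0,0.003,0.012,0,0,0],[0,0,0.005,0.019,0,0,0],[0,0,0.007,0.025,0,0,0],[0,0,0.007,0.028,0,0,0]]' | grep -E 'pos|ft';python3 g.py
```

```text
position: [0.5174, 0.0639, 0.0919]
ft_force: [1.0, -0.2, 1.7]
position: [0.5385, 0.0626, 0.0723]
ft_force: [-0.5, -0.2, -0.2]
turn [-0.001  -0.0005 -0.0001]
0.04 shift [-0.0007 -0.0059 -0.0281]
0.01 shift [-0.0008  0.0019  0.0009]
0 shift [-0.0008  0.0045  0.0105]
push 1mm [-0.       0.00026  0.00097]
F jig [-0.5 -0.2 -0.2] 30.875 [ -6.4  27.2 110.    4.7  13.   -6.4]
```

```bash
sed -i 's/radians(30)/radians(24)/' g.py; python3 -m pendant '[[0,0,0,-0.005,0.05,0,0],[0,0,0,-0.005,0.104,0,0],[0,0,0,-0.005,0.104,0,0]]' | grep -E 'pos|ft'; python3 g.py
```

```text
position: [0.5363, 0.0627, 0.0773]
ft_force: [-0.4, 0.6, 0.3]
turn [ 0.0013 -0.0005  0.0001]
0.04 shift [-0.0008 -0.007  -0.0235]
0.01 shift [-0.0008  0.0037  0.0045]
0 shift [-0.0008  0.0073  0.0138]
push 1mm [-0.       0.00036  0.00093]
F jig [-0.4  0.5  0.3] 31.25 [ -6.3  26.6 106.1   2.1  23.3  -3.8]
```

```bash
python3 -m pendant '[[0,0,0.003,0.003,0,0,0],[0,-0.0008,0.004,0.006,0,0,0],[0,-0.0008,0.0052,0.0085,0,0,0],[0,-0.0008,0.006,0.011,0,0,0],[0,-0.0008,0.006,0.011,0,0,0]]' | grep -E 'pos|ft'
for i in 1 2 3; do python3 -m pendant '[[0,0,0.0002,0.0005,0,0,0],[0,0,0.0004,0.0009,0,0,0],[0,0,0.0004,0.0009,0,0,0]]' | grep -E 'pos|ft';done; python3 g.py
```

```text
position: [0.5456, 0.0613, 0.0692]
ft_force: [0.1, 0.4, -0.3]
position: [0.5463, 0.0612, 0.0687]
ft_force: [0.6, -0.1, 0.9]
position: [0.5471, 0.0611, 0.068]
ft_force: [1.4, 0.1, 0.9]
position: [0.5478, 0.0611, 0.0674]
ft_force: [0.3, 1.0, 0.5]
turn [-0.0003 -0.0005 -0.    ]
0.04 shift [ 0.     -0.0135 -0.0373]
0.01 shift [ 0.     -0.0028 -0.0093]
0 shift [0.     0.0008 0.0001]
push 1mm [-0.       0.00036  0.00093]
F jig [0.3 1.  0.5] 33.0 [ -6.3  28.4 104.9   2.2  22.8  -3.9]
```

```bash
for i in 1 2; do python3 -m pendant '[[0,0,0.0002,0.0005,0,0,0],[0,0,0.0004,0.0009,0,0,0],[0,0,0.0004,0.0009,0,0,0]]' | grep -E 'ft';done; python3 g.py
```

```text
ft_force: [-0.5, 0.7, -0.6]
ft_force: [-0.2, 0.6, 0.4]
turn [-0.0004 -0.0005  0.0001]
0.04 shift [ 0.     -0.0143 -0.0391]
0.01 shift [ 0.     -0.0036 -0.0111]
0 shift [ 0.      0.     -0.0018]
push 1mm [-0.       0.00036  0.00093]
F jig [-0.2  0.6  0.4] 33.75 [ -6.3  28.6 104.8   2.2  22.7  -3.9]
```

```bash
for i in 1 2 3; do python3 -m pendant '[[0,0,0.0002,0.0005,0,0,0],[0,0,0.0004,0.0009,0,0,0],[0,0,0.0004,0.0009,0,0,0]]' | grep -E 'ft';done; python3 g.py
```

```text
ft_force: [-0.9, -0.2, 1.8]
ft_force: [-6.0, 0.2, 8.6]
ft_force: [-12.3, -0.5, 16.5]
turn [-0.0007 -0.0005  0.0005]
0.04 shift [-0.     -0.0151 -0.0406]
0.01 shift [-0.     -0.0043 -0.0126]
0 shift [-0.     -0.0007 -0.0033]
push 1mm [-0.       0.00036  0.00093]
F jig [-12.2  -1.5  16.5] 34.875 [ -6.3  28.8 104.6   2.2  22.6  -3.9]
```

```bash
python3 -m pendant '[[0,0,0.0004,0.0003,0,0,0],[0,0,0.0007,0.0006,0,0,0],[0,0,0.0007,0.0006,0,0,0]]' | grep -E 'pos|ft'; python3 g.py|tail -1; python3 w.py w7 brick brick_bevel
python3 - <<'E'
from h import *
a=env.get_image('scene')['image'][160:270,260:400];b=env.get_image('top')['image'][140:250,250:390]
w=cv2.imread('pics/w7.png')
r=lambda x,s:cv2.resize(x,s,interpolation=cv2.INTER_CUBIC)
cv2.imwrite('pics/fin.png',np.hstack([np.vstack([r(a,(318,250)),r(b,(318,250))]),r(w[60:360,200:488],(480,500))]))
E
```

```text
position: [0.5507, 0.061, 0.0648]
ft_force: [-18.3, -1.2, 22.9]
F jig [-18.2  -2.6  22.9] 35.25 [ -6.3  28.8 104.5   2.2  22.7  -3.9]
35.3 [0.5507 0.0609 0.0648] [[0.074, 0.912, 0.404], [0.997, -0.068, -0.03], [0.0, 0.405, -0.914]] [-18.5  -1.1  23. ] 0.00025083931302425283 0.017
[[0.912, 0.203, -0.357, 0.507], [-0.068, 0.932, 0.356, 0.15], [0.405, -0.301, 0.863, 0.179], [0.0, 0.0, 0.0, 1.0]]
brick [([333.1, 223.1], 0.66)]
brick_bevel [([341.2, 258.4], 0.9)]
```

View pics/fin.png

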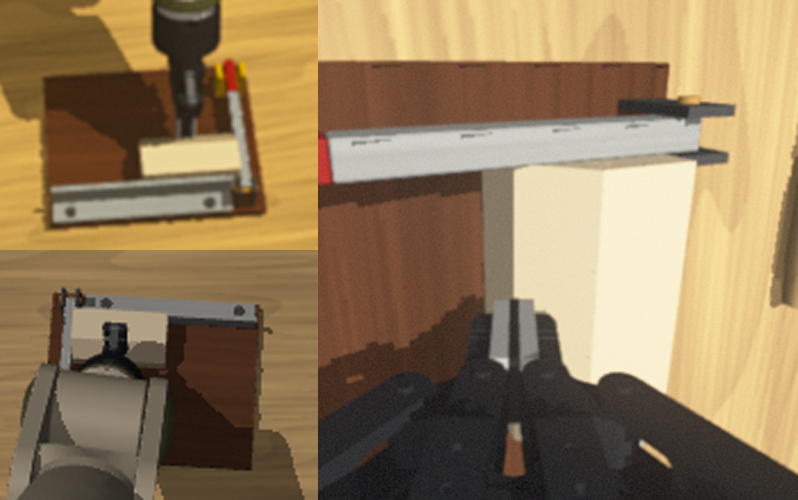

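The brick is flush along the fence and its end is at the closed bar. The fingers press on the bevel at fin.png (513,310) with about 29 N diagonally, so I hand it in.

```bash
python3 -m pendant '[[0,0,0,0,0,0,0],[0,0,0,0,0,0,0],[0,0,0,0,0,0,0],[0,0,0,0,0,0,0]]' | grep ft; python3 -c "
from rig import env; print(env.close_job())"
```

```text
ft_force: [-19.0, -1.6, 24.0]
the job is handed in; nothing more can be done
None
```

The job is handed in: the stop bar is down in its catch, and the firebrick lies flat against the fence and bar with its bevel away from the fence, held by a steady diagonal push of about 30 N (tool tilted about 24°, as a wrist joint limit ruled out 45°).

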